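# Click a cane grip onto its shaft and prove the joint with a set pull

### The arm

A 6-joint arm with a two-finger parallel gripper is mounted at the origin on the work surface. World frame = base frame: x ahead of the robot, y to its left, z up, the work surface at z = 0. Lengths are in mm, angles in rad, forces in N, time in s.
With the tool pointing down it reaches from about 300 to 750 mm from the base axis. Payload 8.5 kg.
Tool frame: the origin (TCP) lies at the very end of the fingers, on their centre line; the grasp point (between the pads) lies 19 mm behind it; z points along the fingers, y is the direction in which the jaws open and shut (so a half turn about z gives the same grasp; the last joint's range is limited). The gripper opens to 88 mm and grips with 3 to 60 N. Pads are 18 mm wide; open, the fingers measure 123 mm over their backs; the gripper's body (75 mm by 187 mm) begins 45 mm behind the grasp point.
Start: joints at [0.936, 0.381, 1.297, -0, 1.464, -0.215], TCP at [224.157, 502.229, 238.748] pointing down, gripper open.
Joint ranges: [-3.11, 3.11], [-0.89, 2.33], [0.22, 2.48], [-1.42, 4.56], [0.17, 2.85], [-2.88, 2.88]. Speed limits (rad/s): [2.39, 2.39, 3.14, 3.14, 3.14, 3.14].

### API

Orientations are given as a unit quaternion [x, y, z, w].
In Python, from station import robot, grab_frame, camera_params, search_frame gives the robot as it stands. Calls block until the motion is done:
- robot.reach(position, orientation): joint-space move of the TCP to a pose.
- robot.move_l(position, v=150, attitude=None, contact_N=None): straight line of the TCP; attitude=None keeps the orientation; v is the mean speed in mm/s. With contact_N (N) it stops when the force on the tool has changed by that much, and returns True; else False.
- robot.movej(angles): joint-space move.
- robot.move_gripper(opening, f_grip=None): opening from 0.0 (shut) to 1.0 (fully open); f_grip is the grip in N (None keeps the last); returns when the fingers have stopped.
- robot.hold(seconds).
- robot.inverse_kinematics(position, orientation): joint angles nearest the present ones, or None.
- grab_frame(name): name is "side" or "top"; returns the picture (400x640x3 uint8, blue, green, red); there is no depth.
- camera_params(name): a dict with "fx", "fy", "cx", "cy" (pixels), "k1" (the pictures are not rectified: a ray, as slopes to the right and down, at radius r is drawn at 1 + k1 r^2 times it, then the intrinsics apply), "rvec" (rotation vector, rad) and "tvec" (3), from world to camera coordinates, as OpenCV has them. Camera axes: x right, y down, z forward; pixel columns grow to the right and rows downward; lengths in mm; the calibration is good to about 2 mm. A picture is of the moment at which its call begins. camera_params takes no time and is no camera call.
A pose or a line that the arm cannot do raises robot.IKError and nothing moves.
- robot.hand_in(): hands the job in, once; it reports no verdict.
Trained networks look in the newest picture that a camera, given by its name, has taken for a name from the list of things; names that differ only in an ending like _2 or _b are one class to them, and where a whole thing is asked for, a point or a joint stands for the part that bears it (a point fixed in the world has none). Each returns a list of dicts, best first, with "p" (0 to 1); they miss things now and then, are a little off and sometimes report something else, mostly with a low value. They report only what shows in the picture. A call takes as long as a camera call. They do not tell look-alikes from the thing itself.
- search_frame(thing, camera): "point" ([x, y, z] in mm, in the coordinates of the camera as it stood for that picture, good to about 4 mm: the middle of the surface that is visible of it).
Readings, each from a call of its own:
- robot.current_time(): time.
- robot.current_joints(): joint angles.
- robot.current_dq(): joint speeds.
- robot.current_joint_efforts(): joint torques, N m.
- robot.current_eef_pos(): TCP position.
- robot.current_orientation(): TCP orientation.
- robot.current_wrist_force(): force on the tool from outside, world axes, zero at the start.
- robot.current_ft_torque(): the same for the moment, N m.
- robot.current_finger_gap(): opening from 0.0 (shut) to 1.0 (fully open).
Only numpy, scipy, OpenCV 4.12 (cv2) and the standard library are available. Lean on these libraries where they do the work, as an engineer would, in place of code of your own. Each camera call takes 0.05 s, during which the arm holds its last target. There are 200 camera calls.

### The job

Take the loose wooden cane grip, set its metal sleeve over the steel spigot of the cane held in the pull-test stand, with the grip's long side pointing at the dial, and press it down until it clicks fully home. Then prove that the joint holds: without letting it come off, pull the grip straight up with about 15 N (needle in the dial's green band) and keep that pull steady for a full second, never loading the stand with more than 24 N down or up. Ease off, let go so that the grip stays fully home with the dial back near zero, and leave the other things on the bench alone.

Things in the scene. Friction and masses are not known exactly. Their poses are not given: they have to be found in the camera images.
- grip: Loose cane grip, about 0.2 kg, standing upright on its sleeve at the start. Square aluminium sleeve 30 x 30 mm, 46 tall; on it a wooden cross grip 112 long (along x), 24 wide (y), 34 tall, flat sides to hold it by, dark ends; 80 mm tall in all. Origin: centre of the sleeve's lower edge; z up.
- sleeve_window (a point): Point on the grip's axis 20 mm above the sleeve's lower edge, axes as the grip. The sleeve is open below: square bore 18.5 mm wide, 46 deep. Its walls facing +y and -y each have a window 18.5 mm wide, from 10 to 30 mm above the lower edge, into which the snap buttons jump.
- shoulder (a point): Point on the upright cane's axis, on top of its brass collar (42 mm across, about 95 mm above the bench). Moves with the gauge. Home: the sleeve's lower edge rests here, grip origin on this point (with up to 9 mm of free upward play). z up; x points to the round dial. The grip's x must lie along this x, either way round, within 15 degrees (0.26 rad).
- spigot_tip (a point): Top of the polished steel spigot, 40 mm above the shoulder, same axes. The spigot is 17 mm thick; its top 8 mm taper to 8 mm thick.
- buttons (a point): Point on the spigot's axis 20 mm above the shoulder, amid two red spring buttons 8 mm wide that stick out 4 mm towards +y and -y, sloped above, flat underneath. The flats lie 11.5 to 18.5 mm above the shoulder, differing from cane to cane. Pushing the sleeve over them takes 6 to 15 N; once home they snap into its windows, and a pull lifts it 1.5 to 9 mm freely, then they hold it.
- gauge (a joint): Vertical travel of cane and collar on the stand's stiff spring, m: 0 unloaded, + pulled up, - pressed down; 6000 N/m, so 15 N up reads +0.0025, the 24 N limits are +0.004 and -0.004; hard stops at 0.008 either way. The weight of a seated, released grip gives about -0.0003.
- dial (a point): Centre of the round white dial, face up, 76 mm across, 66 mm above the bench, 90 mm from the cane, on a 90 x 90 mm box. At zero the black needle points away from the cane; from above it turns 0.375 rad per mm of gauge travel, clockwise for a pull. Green band: 12 to 19 N of pull; red marks: 24 N pulled or pressed.
- glue_jar: Bystander, leave where it is: small glue jar, red cap, 66 mm across, 70 tall. Origin under its centre.
- paper_cup: Bystander, leave where it is: paper cup, 72 mm across, 85 tall. Origin under its centre.
- file_handle: Bystander, leave where it is: turned light-wood file handle standing upright, 30 mm thick, 100 tall. Origin under its centre.
- rubber_tip: Bystander, leave where it is: black rubber cane tip standing upright, 38 mm across, 35 tall. Origin under its centre.
- awl: Bystander, leave where it is: green-handled awl lying flat, 190 mm long. Origin under its centre.
- old_grip: Bystander, leave where it is: dark wood cane handle blank lying flat, 120 mm long, 26 thick. Origin under its centre.
- tape_tin: Bystander, leave where it is: flat brass tin, 64 mm across, 30 tall. Origin under its centre.
There are look-alikes about, which are no part of the job. Leave any blue, pink or yellow look-alike of the grip alone.

How it is judged (in metres and radians):
On the way, in this order (a step that is already met when the one before it is completed fails the run):
1. the grip is pressed fully home on the collar, lined up with the dial (horizontal distance between grip and shoulder below 0.004 m and angle between grip's own z axis and vertical below 0.1 rad and angle between the x axis of grip and the x axis of shoulder, either way round below 0.26 rad and z of grip in the frame of shoulder between -0.003 and 0.002 m), for 0.1 s.
2. the seated grip, in the gripper, is pulled up with 12 to 19 N for 0.8 s (horizontal distance between grip and shoulder below 0.004 m and angle between grip's own z axis and vertical below 0.1 rad and angle between the x axis of grip and the x axis of shoulder, either way round below 0.26 rad and z of grip in the frame of shoulder between -0.003 and 0.011 m and value of joint gauge between 0.002 and 0.00317 m and contact force between the fingers and grip above 1 N), for 0.8 s.
At the end, for the whole second after the job is handed in: The grip stands at rest on the spigot, released: lower edge within 2.5 mm of the collar, axis within 4 mm, upright within 0.1 rad, its length along the line to the dial within 0.26 rad, and the gauge back within 1 mm of zero (horizontal distance between grip and shoulder below 0.004 m and angle between grip's own z axis and vertical below 0.1 rad and angle between the x axis of grip and the x axis of shoulder, either way round below 0.26 rad and z of grip in the frame of shoulder between -0.003 and 0.0025 m and value of joint gauge between -0.001 and 0.001 m and linear speed of grip below 0.02 m/s); the robot touches nothing.
It fails at once if the stand is pulled or pressed with more than 24 N (value of joint gauge above 0.004 m or value of joint gauge below -0.004 m).
It fails at once if a bystander is moved by more than 30 mm (distance of any of glue_jar, paper_cup, file_handle, rubber_tip, awl, old_grip, tape_tin from where it was at the start of the episode above 0.03 m).
It also fails if it takes over 54 s, if anything falls off the work surface, if the arm or the gripper's body presses on something with over 40 N, if the wrist force passes 120 N, or if a joint passes its speed limit or range.

## Working session

There is one attempt and no reset: what is moved stays moved. The work goes in short steps, each a Python script; the robot and the scene stay as the last script left them, time stands still between calls to the robot, and variables do not carry over. Pictures are saved under pics/ and viewed, about 8 in all and at most 12, crops included, and the job is handed in when it is done.

```bash
ls; mkdir -p pics; cat > h.py <<'E'
import numpy as np, cv2
from station import robot, grab_frame, camera_params, search_frame
def cam(n):
    c=camera_params(n); R=cv2.Rodrigues(np.array(c["rvec"],float))[0]; return c,R,np.array(c["tvec"],float).ravel()
def c2w(n,p):
    c,R,t=cam(n); return R.T@(np.array(p)-t)
def proj(n,P):
    c,R,t=cam(n); q=R@np.array(P,float)+t; a=q[:2]/q[2]; a=a*(1+c["k1"]*(a@a)); return np.array([a[0]*c["fx"]+c["cx"],a[1]*c["fy"]+c["cy"]])
def ray(n,u,v):
    c,R,t=cam(n); d=np.array([(u-c["cx"])/c["fx"],(v-c["cy"])/c["fy"]]); a=d.copy()
    for _ in range(20): a=d/(1+c["k1"]*(a@a))
    return -R.T@t, R.T@np.array([a[0],a[1],1.])
def atz(n,u,v,z):
    o,d=ray(n,u,v); return o+d*(z-o[2])/d[2]
E
python3 - <<'E'
from h import *
print(robot.current_time())
for n in("top","side"):
    cv2.imwrite(f"pics/{n}0.png",grab_frame(n)); c,R,t=cam(n); print(n,c["fx"],c["k1"],(-R.T@t).round(),R.T[:,2].round(2))
    for th in("grip","sleeve_window","shoulder","spigot_tip","buttons","dial","glue_jar","paper_cup","file_handle","rubber_tip","awl","old_grip","tape_tin"):
        try: print(th,[(round(r["p"],2),c2w(n,r["point"]).round(0).tolist(),proj(n,c2w(n,r["point"])).round().tolist()) for r in search_frame(th,n)])
        except Exception as e: print(th,e)
print(robot.current_time())
E
```

```text
pics
0.0
top 397.4247371335032 0.007235037542857181 [ 252.   53. 1390.] [ 0.22 -0.01 -0.97]
grip [(0.79, [389.0, 155.0, 82.0], [292.0, 250.0]), (0.71, [638.0, 234.0, 86.0], [264.0, 178.0]), (0.63, [514.0, 504.0, 82.0], [185.0, 220.0]), (0.62, [535.0, 128.0, 79.0], [297.0, 206.0])]
sleeve_window [(0.84, [534.0, 126.0, 83.0], [298.0, 206.0]), (0.83, [517.0, 501.0, 79.0], [186.0, 219.0]), (0.72, [678.0, 89.0, 79.0], [306.0, 165.0]), (0.66, [641.0, 242.0, 77.0], [262.0, 178.0]), (0.58, [392.0, 155.0, 82.0], [292.0, 249.0])]
shoulder [(0.67, [366.0, 0.0, 34.0], [339.0, 255.0])]
spigot_tip [(0.44, [535.0, -131.0, 94.0], [374.0, 199.0])]
buttons []
dial [(0.95, [565.0, -112.0, 69.0], [367.0, 193.0])]
glue_jar [(0.87, [463.0, 341.0, 71.0], [235.0, 232.0])]
paper_cup [(0.56, [672.0, 390.0, 50.0], [221.0, 175.0])]
file_handle [(0.7, [704.0, -362.0, 34.0], [432.0, 153.0])]
rubber_tip [(0.42, [367.0, -3.0, 34.0], [339.0, 254.0])]
awl [(0.48, [470.0, -428.0, 24.0], [459.0, 216.0])]
old_grip [(0.75, [408.0, -298.0, 26.0], [424.0, 236.0])]
tape_tin [(0.86, [708.0, -361.0, 34.0], [431.0, 152.0])]
si
[... 530 characters left out ...]
 500.0, 64.0], [207.0, 159.0])]
shoulder [(0.76, [533.0, -137.0, 100.0], [361.0, 241.0])]
spigot_tip [(0.57, [530.0, -138.0, 96.0], [360.0, 243.0]), (0.27, [533.0, 367.0, 56.0], [237.0, 173.0])]
buttons [(0.53, [533.0, -139.0, 95.0], [361.0, 242.0])]
dial [(0.88, [531.0, -139.0, 65.0], [360.0, 252.0])]
glue_jar [(0.81, [456.0, 331.0, 46.0], [224.0, 190.0])]
paper_cup [(0.9, [652.0, 363.0, 55.0], [267.0, 159.0])]
file_handle [(0.79, [533.0, 369.0, 57.0], [237.0, 172.0])]
rubber_tip [(0.79, [359.0, -10.0, 21.0], [272.0, 274.0])]
awl [(0.8, [461.0, -440.0, 25.0], [456.0, 365.0])]
old_grip [(0.85, [403.0, -306.0, 25.0], [382.0, 340.0])]
tape_tin [(0.6, [694.0, -368.0, 28.0], [476.0, 276.0])]
1.4
```

```bash
python3 - <<'E'
import cv2
t=cv2.imread("pics/top0.png"); cv2.imwrite("pics/topc.png",cv2.resize(t[130:280,160:440],None,fx=2.85,fy=2.85,interpolation=cv2.INTER_CUBIC))
t=cv2.imread("pics/side0.png"); cv2.imwrite("pics/sidec.png",cv2.resize(t[130:330,180:440],None,fx=3,fy=3,interpolation=cv2.INTER_CUBIC))
E
```

```text
(no output)
```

View pics/topc.png

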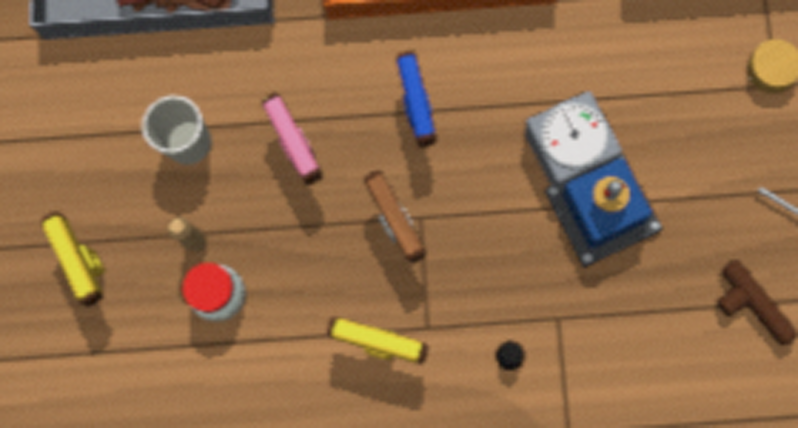

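View pics/sidec.png

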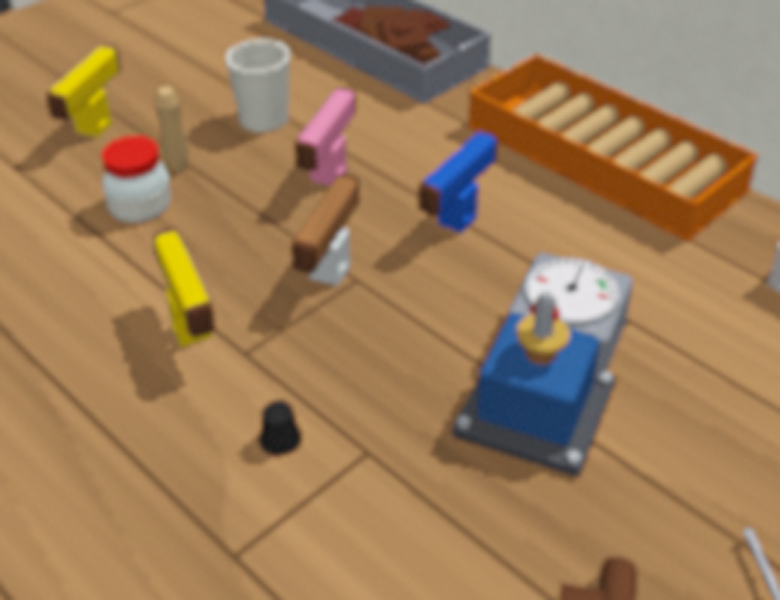

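The top view shows the brown grip at about crop (395,215), the stand with the cane at (614,190) and the dial at (575,133). The look-alikes are pink, blue and two yellow. Next I'll zoom in for sub-pixel measurement.

```bash
python3 - <<'E'
import cv2,numpy as np
t=cv2.imread("pics/top0.png"); s=cv2.imread("pics/side0.png")
def P(im,x,y,w=34,h=25,k=11):
    o=cv2.resize(im[y:y+h,x:x+w],None,fx=k,fy=k,interpolation=cv2.INTER_CUBIC)
    for i in range(0,w,5): cv2.putText(o,str(x+i),(int((i+.5)*k)-8,8),0,.3,(255,255,255),1); cv2.line(o,(int((i+.5)*k),10),(int((i+.5)*k),14),(255,255,255),1)
    for i in range(0,h,5): cv2.putText(o,str(y+i),(0,int((i+.5)*k)+3),0,.3,(255,255,255),1)
    return o
cv2.imwrite("pics/z.png",np.vstack([np.hstack([P(t,281,184,34,26),P(t,350,184,34,26)]),np.hstack([P(s,274,186,34,26),P(s,345,222,34,26)])]))
E
```

```text
(no output)
```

View pics/z.png

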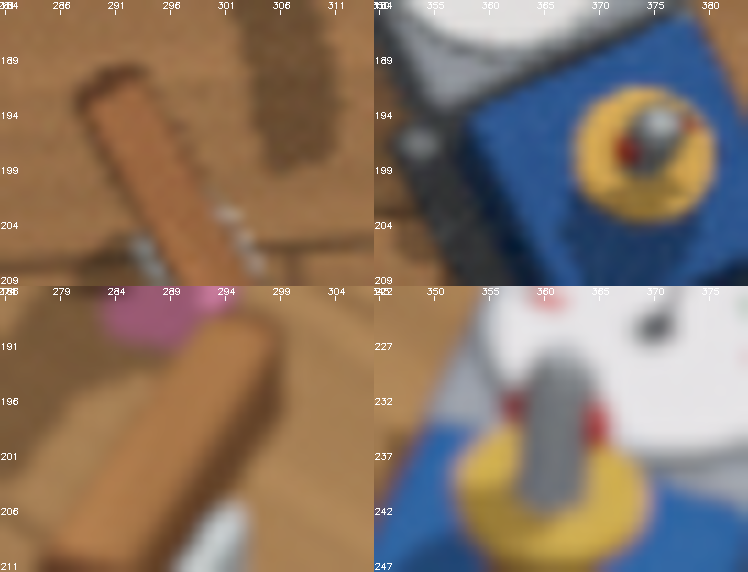

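```bash
python3 - <<'E'
from h import *
pt={}
def two(a,b):
    A=[];B=[]
    for n,(u,v) in (("top",a),("side",b)):
        o,d=ray(n,u,v); d/=np.linalg.norm(d); M=np.eye(3)-np.outer(d,d); A.append(M);B.append(M@o)
    return np.linalg.lstsq(np.vstack(A),np.hstack(B),rcond=None)[0].round(1)
print("collar",atz("top",374.1,197.4,95).round(1),atz("side",360.7,241,95).round(1))
print("tip",atz("top",375.7,194.4,135).round(1),atz("side",361.4,228.2,135).round(1),two((375.7,194.4),(361.4,228.2)))
for n in("top","side"):
    im=cv2.imread(f"pics/{n}0.png").astype(int); 
    roi=(slice(160,194),slice(345,385)) if n=="top" else (slice(205,245),slice(348,395))
    m=np.zeros(im.shape[:2],np.uint8); m[roi]=((im[roi].min(2)>170)*255)
    c=max(cv2.findContours(m,0,2)[0],key=cv2.contourArea); e=cv2.fitEllipse(cv2.convexHull(c)); print(n,"dial ell",e, atz(n,*e[0],66).round(1))
    hsv=cv2.cvtColor(im.astype(np.uint8),cv2.COLOR_BGR2HSV)
    roi=(slice(184,210),slice(362,384)) if n=="top" else (slice(228,250),slice(348,375))
    m=np.zeros(im.shape[:2],np.uint8); h=hsv[roi]; m[roi]=((h[...,0]>15)&(h[...,0]<32)&(h[...,1]>110)&(h[...,2]>100))*255
    c=max(cv2.findContours(m,0,2)[0],key=cv2.contourArea); e=cv2.fitEllipse(cv2.convexHull(c)); print(n,"collar ell",e, atz(n,*e[0],92).round(1))
# grip: network pts; hue mask of wood
t=cv2.imread("pics/top0.png"); hsv=cv2.cvtColor(t,cv2.COLOR_BGR2HSV)
print("grip px wood",hsv[200,293:299].tolist(),"table",hsv[197,283:288].tolist(),hsv[200,306:310].tolist())
E
```

```text
collar [ 541.5 -131.    95. ] [ 536.2 -134.8   95. ]
tip [ 542.1 -131.5  135. ] [ 536.3 -133.   135. ] [ 541.8 -131.   130.7]
top dial ell ((361.2211608886719, 176.5611572265625), (21.846088409423828, 23.03139305114746), 109.88153076171875) [624.9 -98.2  66. ]
top collar ell ((373.8348083496094, 197.80081176757812), (11.196077346801758, 11.480878829956055), 168.07705688476562) [ 540.8 -130.4   92. ]
side dial ell ((370.4322509765625, 226.09974670410156), (20.44953727722168, 31.53059959411621), 98.00531768798828) [ 621.3 -101.    66. ]
side collar ell ((360.5732116699219, 241.2951202392578), (13.88656234741211, 15.56286907196045), 109.71669006347656) [ 537.7 -133.5   92. ]
grip px wood [[13, 150, 150], [13, 148, 155], [13, 145, 156], [12, 149, 154], [12, 147, 153], [12, 146, 141]] table [[14, 129, 148], [15, 129, 146], [14, 136, 144], [15, 133, 148], [15, 133, 148]] [[15, 134, 139], [14, 129, 144], [14, 131, 146], [15, 130, 145]]
```

```bash
python3 - <<'E'
import cv2,numpy as np
t=cv2.imread("pics/top0.png"); s=cv2.imread("pics/side0.png")
def P(im,x,y,w,h,k):
    o=cv2.resize(im[y:y+h,x:x+w],None,fx=k,fy=k,interpolation=cv2.INTER_CUBIC)
    for i in range(0,w,5): cv2.putText(o,str(x+i),(int((i+.5)*k)-8,8),0,.3,(255,255,255),1); cv2.line(o,(int((i+.5)*k),10),(int((i+.5)*k),14),(255,255,255),1)
    for i in range(0,h,5): cv2.putText(o,str(y+i),(0,int((i+.5)*k)+3),0,.3,(255,255,255),1)
    return o
cv2.imwrite("pics/z2.png",np.hstack([P(t,283,186,34,40,11),P(s,273,185,34,40,11)]))
E
```

```text
(no output)
```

View pics/z2.png

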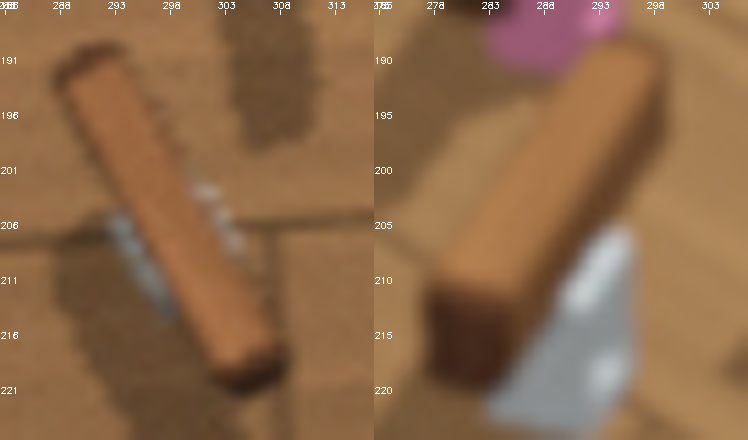

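```bash
python3 - <<'E'
from h import *
f=lambda u,v,z=80:atz("top",283+u/11-.5,186+v/11-.5,z)
g=lambda u,v,z=80:atz("side",273+(u-374)/11-.5,185+v/11-.5,z)
for q in (f,g):
    E=[(90,50),(255,372)] if q is f else [(630,46),(472,293)]
    a,b=q(*E[0]),q(*E[1]); d=a-b; print("ctr",((a+b)/2).round(1),"len",np.linalg.norm(d).round(1),"ang",np.degrees(np.arctan2(d[1],d[0])).round(1))
a,b=f(65,90),f(220,370);d=a-b;print(np.degrees(np.arctan2(d[1],d[0])))
a,b=f(115,60),f(275,345);d=a-b;print(np.degrees(np.arctan2(d[1],d[0])))
# test: TCP down orientation with yaw
from scipy.spatial.transform import Rotation as Ro
print(robot.current_orientation(),Ro.from_quat(robot.current_orientation()).as_matrix().round(2).tolist())
for ang in (26,116,-64):
  for nm,p in (("g",[536,127,65]),("s",[539,-132,160])):
    a=np.radians(ang if nm=="g" else ang-5); y=np.array([np.cos(a+np.pi/2),np.sin(a+np.pi/2),0]); z=np.array([0,0,-1.]); M=np.column_stack([np.cross(y,z),y,z]); print(ang,nm,Ro.from_matrix(M).as_quat().round(3), [np.round(x,2) if x is not None else None for x in [robot.inverse_kinematics(p,Ro.from_matrix(M).as_quat().tolist())]])
E
```

```text
ctr [539.  124.7  80. ] len 113.6 ang 23.1
ctr [536.5 121.4  80. ] len 107.1 ang 26.0
24.985047319410732
25.16517501717979
[ 2.08375944e-01  9.78048805e-01  2.89052567e-06 -1.50467134e-05] [[-0.91, 0.41, -0.0], [0.41, 0.91, 0.0], [0.0, -0.0, -1.0]]
26 g [-0.225  0.974  0.     0.   ] [array([ 0.02,  0.57,  1.54, -0.  ,  1.03, -2.01])]
26 s [-0.182  0.983  0.     0.   ] [array([-0.45,  0.46,  1.41, -0.  ,  1.27, -2.39])]
116 g [ 0.848 -0.53   0.     0.   ] [array([ 0.02,  0.57,  1.54, -0.  ,  1.03,  2.71])]
116 s [ 0.824 -0.566  0.     0.   ] [array([-0.45,  0.46,  1.41, -0.  ,  1.27,  2.32])]
-64 g [0.53  0.848 0.    0.   ] [array([ 0.02,  0.57,  1.54, -0.  ,  1.03, -0.44])]
-64 s [0.566 0.824 0.    0.   ] [array([-0.45,  0.46,  1.41, -0.  ,  1.27, -0.82])]
```

The cameras give the grip at about (538,123) with yaw 25°, and the cane at about (539,-132) with the dial direction at 21°. Now I'll grasp it.

```bash
cat >> h.py <<'E'
from scipy.spatial.transform import Rotation as Ro
def down(deg):
    a=np.radians(deg+180); y=np.array([-np.sin(a),np.cos(a),0]); z=np.array([0,0,-1.]); return Ro.from_matrix(np.column_stack([np.cross(y,z),y,z])).as_quat().tolist()
def F(): return np.array(robot.current_wrist_force())
def st(*a): print(*a,"t",round(robot.current_time(),2),"tcp",np.round(robot.current_eef_pos(),1),"F",F().round(1),"gap",round(robot.current_finger_gap(),3))
E
python3 - <<'E'
from h import *
q=down(25)
robot.reach([537.8,123,140],q); st("above")
print(robot.move_l([537.8,123,49.5],v=120,contact_N=6)); st("down")
robot.move_gripper(0.0,f_grip=50); st("grasp")
robot.move_l([537.8,123,235],v=150); st("lift")
robot.reach([539,-132,235],down(21.2)); robot.hold(.2); st("over")
for n in("top","side"): cv2.imwrite(f"pics/{n}1.png",grab_frame(n))
t=cv2.imread("pics/top1.png"); s=cv2.imread("pics/side1.png")
p=[proj("top",[539,-132,170]),proj("side",[539,-132,170])];print(p)
c=[im[max(0,int(q[1])-30):int(q[1])+30,int(q[0])-30:int(q[0])+30] for im,q in zip((t,s),p)]
cv2.imwrite("pics/z3.png",np.hstack([cv2.resize(x,(390,390),interpolation=cv2.INTER_CUBIC) for x in c]))
E
```

```text
above t 3.23 tcp [537.6 123.7 140.2] F [ 0.4  0.6 -0.4] gap 1.0
False
down t 4.13 tcp [538.2 123.1  50.1] F [-0.1  0.  -1.1] gap 1.001
grasp t 5.12 tcp [537.7 123.   49.4] F [ 0.4 -0.4 -0.4] gap 0.266
lift t 6.51 tcp [537.5 123.  234.2] F [-0.2  0.5 -2.2] gap 0.269
over t 7.71 tcp [ 539.2 -130.8  235. ] F [-0.1 -0.5 -0.7] gap 0.269
[array([377.32588175, 192.73801253]), array([362.97015786, 215.98650321])]
```

View pics/z3.png

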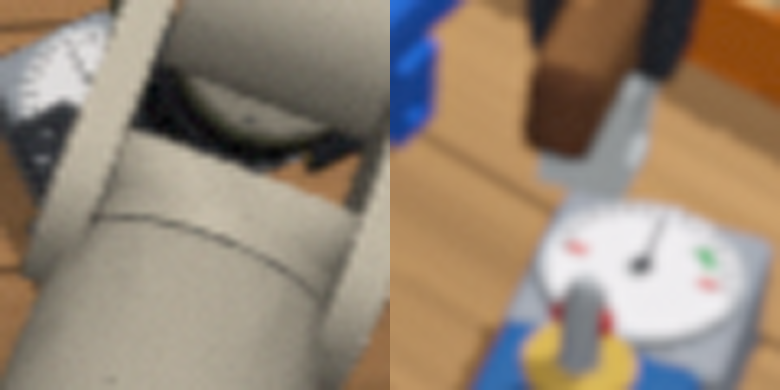

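```bash
cat > ov.py <<'E'
from h import *
def edges(n,o,deg,im,x,y,k,boxes,col):
    R=Ro.from_euler('z',deg,degrees=True).as_matrix()
    for (lx,ly,z0,z1) in boxes:
        c=np.array([[a*lx/2,b*ly/2,z] for z in(z0,z1) for a,b in((-1,-1),(1,-1),(1,1),(-1,1))])
        p=[((proj(n,R@v+o)-[x,y]+.5)*k).astype(int) for v in c]
        for i in range(4):
            for a,b in((i,(i+1)%4),(4+i,4+(i+1)%4),(i,i+4)): cv2.line(im,tuple(map(int,p[a])),tuple(map(int,p[b])),col,1)
E
python3 - <<'E'
from ov import *
robot.move_l([539,-132,188.5],v=80,contact_N=4); robot.hold(.4); st("low")
for i in range(3): print(np.round(robot.current_eef_pos(),2))
s=grab_frame("side"); cv2.imwrite("pics/side2.png",s)
x,y,w,h,k=335,190,52,60,10
o=cv2.resize(s[y:y+h,x:x+w],None,fx=k,fy=k,interpolation=cv2.INTER_CUBIC)
edges("side",np.array([539,-132,139.]),21.2,o,x,y,k,[(30,30,0,46),(112,24,46,80)],(0,255,0))
edges("side",np.array([537,-133.8,95.]),21.2,o,x,y,k,[(17,17,0,32),(8,8,40,40)],(255,0,255))
cv2.imwrite("pics/z4.png",o)
E
```

```text
low t 8.94 tcp [ 539.  -132.   188.7] F [ 0.4  0.3 -1.2] gap 0.268
[ 539.05 -132.03  188.66]
[ 539.05 -132.03  188.66]
[ 539.05 -132.03  188.66]
```

View pics/z4.png

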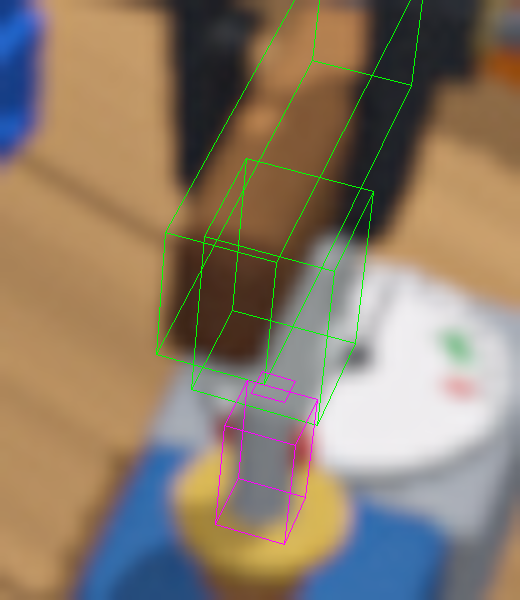

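```bash
python3 - <<'E'
from ov import *
s=cv2.imread("pics/side2.png"); x,y,w,h,k=343,203,36,36,16
c=s[y:y+h,x:x+w]; o=cv2.resize(c,None,fx=k,fy=k,interpolation=cv2.INTER_LANCZOS4)
l=cv2.cvtColor(o,cv2.COLOR_BGR2LAB); l[...,0]=cv2.createCLAHE(3,(3,3)).apply(l[...,0]); o=cv2.cvtColor(l,cv2.COLOR_LAB2BGR)
for i in range(0,w,5): cv2.putText(o,str(x+i),(int((i+.5)*k)-8,8),0,.35,(255,255,255),1); cv2.line(o,(int((i+.5)*k),10),(int((i+.5)*k),14),(255,255,255),1)
for i in range(0,h,5): cv2.putText(o,str(y+i),(0,int((i+.5)*k)+3),0,.35,(255,255,255),1)
cv2.imwrite("pics/z5.png",o)
R=Ro.from_euler('z',21.2,degrees=True).as_matrix()
for nm,v in {"sl-nearR-bot":(-15,-15,0),"sl-farR-bot":(15,-15,0),"sl-nearL-bot":(-15,15,0),"sl-farR-top":(15,-15,46),"endface UL":(-56,12,80),"UR":(-56,-12,80),"LR":(-56,-12,46),"LL":(-56,12,46)}.items(): print(nm,proj("side",R@np.array(v)+[539,-132,139]).round(1))
E
```

```text
sl-nearR-bot [366.2 232. ]
sl-farR-bot [370.1 223.9]
sl-nearL-bot [353.7 228.5]
sl-farR-top [371.9 208.6]
endface UL [351.1 212.8]
UR [362.1 215.7]
LR [360.9 228. ]
LL [350.1 225. ]
```

View pics/z5.png

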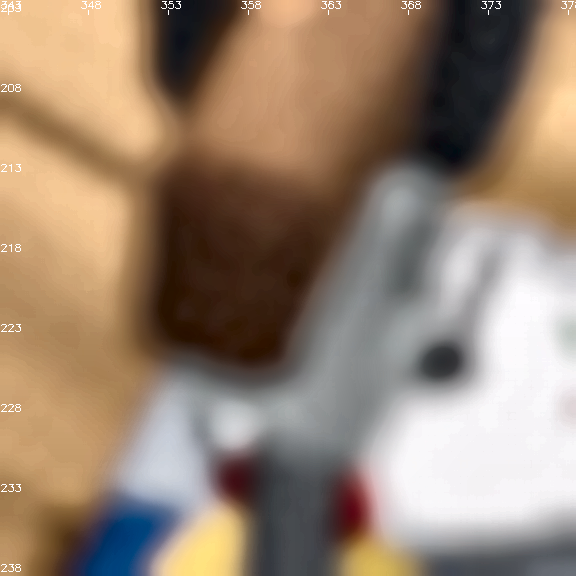

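The sleeve sits just above the spigot, and the estimates agree to within a few mm, inside the 5 mm taper capture. I'll go down in guarded steps and watch the lateral force.

```bash
cat >> h.py <<'E'
def Fa(n=6):
    a=[]
    for _ in range(n): robot.hold(.01); a.append(F())
    return np.mean(a,0)
E
python3 - <<'E'
from h import *
p=np.array([537.5,-133.65,188.5]); robot.move_l(p.tolist(),v=40); robot.hold(.3)
b=Fa(10); print("base",b.round(2))
for z in np.arange(186,163,-2):
    p[2]=z; robot.move_l(p.tolist(),v=25); d=Fa()-b; e=np.array(robot.current_eef_pos())
    print(z,e.round(2),d.round(1))
    if d[2]>6 or np.hypot(*d[:2])>8: break
st()
E
```

```text
base [-0.09 -0.29 -1.84]
186 [ 537.47 -133.65  185.91] [0.2 0.6 0.4]
184 [ 537.49 -133.64  183.94] [ 0.1  0.2 -0.2]
182 [ 537.48 -133.65  181.94] [ 0.2 -0.2 -0.1]
180 [ 537.49 -133.64  179.94] [0.2 0.4 0.6]
178 [ 537.5  -133.64  177.97] [0.6 0.3 0.5]
176 [ 537.72 -133.63  176.09] [1.4 0.5 0.6]
174 [ 537.73 -133.61  173.98] [2.8 1.4 0. ]
172 [ 537.7  -133.61  172.02] [4.3 1.2 0.1]
170 [ 537.69 -133.68  170.08] [4.7 1.3 1.2]
168 [ 537.8  -133.91  168.38] [5.  0.5 4.4]
166 [ 537.79 -133.77  166.59] [4.5 0.8 7.4]
t 12.93 tcp [ 537.8 -133.8  166.6] F [4.5 0.2 5.3] gap 0.265
```

```bash
python3 - <<'E'
from h import *
b=np.array([-0.09,-0.29,-1.84]); u=np.array([np.cos(np.radians(21.2)),np.sin(np.radians(21.2))]); v=np.array([-u[1],u[0]])
p=np.array([537.5,-133.65,171.]); robot.move_l(p.tolist(),v=25)
for i in range(5):
    d=Fa(10)-b; print("center",p.round(2),d.round(1))
    if np.hypot(*d[:2])<1.2: break
    p[:2]+=np.clip(d[:2]*0.15,-.7,.7); robot.move_l(p.tolist(),v=20)
z=171.; mx=0
while z>143:
    z-=.6; p[2]=z; robot.move_l(p.tolist(),v=12); d=Fa(4)-b; e=np.array(robot.current_eef_pos()); mx=max(mx,d[2])
    print(round(z,1),e.round(2),d.round(1))
    if d[2]>18 or (e[2]<147.5 and d[2]>9) : break
    if np.hypot(*d[:2])>3: p[:2]+=np.clip(d[:2]*0.08,-.3,.3)
st(mx)
E
```

```text
center [ 537.5  -133.65  171.  ] [5.6 0.9 1.2]
center [ 538.2  -133.52  171.  ] [3.2 1.3 1.2]
center [ 538.67 -133.32  171.  ] [1.3 0.9 0.5]
center [ 538.87 -133.19  171.  ] [0.1 0.4 0.3]
170.4 [ 538.82 -133.25  170.38] [-0.3 -0.3  0.6]
169.8 [ 538.93 -133.29  169.84] [ 0.4 -0.8  0.6]
169.2 [ 539.   -133.34  169.33] [ 0.8 -1.3  1.2]
168.6 [ 539.01 -133.36  168.79] [ 0.9 -1.6  3.2]
168.0 [ 539.03 -133.34  168.23] [ 0.9 -1.7  4.8]
167.4 [ 539.01 -133.26  167.6 ] [ 1.3 -1.9  6.3]
166.8 [ 538.96 -133.13  167.  ] [ 0.9 -0.6  7. ]
166.2 [ 538.95 -133.03  166.45] [ 0.9 -0.8  7.6]
165.6 [ 538.97 -133.03  165.96] [ 0.2 -0.5  8.2]
165.0 [ 539.01 -133.05  165.43] [ 0.3 -0.3  8.2]
164.4 [ 539.04 -133.01  164.87] [ 0.5 -0.7  9.3]
163.8 [ 539.08 -133.05  164.37] [ 0.2 -0.7  9.8]
163.2 [ 539.08 -133.06  163.85] [ 0.5 -1.  10.5]
162.6 [ 539.16 -133.11  163.34] [ 0.3 -0.2 10.8]
162.0 [ 539.17 -133.1   162.82] [ 0.4 -0.6 11.3]
161.4 [ 538.75 -132.78  161.29] [ 2.1 -0.5 -0.5]
160.8 [ 538.76 -133.    160.44] [ 1.9 -0.2  1.9]
160.2 [ 538.82 -133.13  160.16] [1.3 0.3 2.6]
159.6 [ 538.81 -133.17  159.57] [
[... 737 characters left out ...]
50.0 [ 538.85 -133.2   149.98] [0.2 0.7 0.2]
149.4 [ 538.85 -133.18  149.39] [ 0.1 -0.1  0.2]
148.8 [ 538.85 -133.2   148.77] [0.5 0.1 0.1]
148.2 [ 538.85 -133.17  148.17] [-0.1  0.4  0.4]
147.6 [ 538.86 -133.19  147.59] [ 0.9  0.4 -0.1]
147.0 [ 538.88 -133.2   146.98] [-0.1  0.6 -0.1]
146.4 [ 538.86 -133.18  146.38] [0.2 0.3 0.8]
145.8 [ 538.85 -133.2   145.78] [0.4 0.7 0.1]
145.2 [ 538.86 -133.18  145.17] [ 0.4  0.1 -0.4]
144.6 [ 538.86 -133.19  144.58] [0.2 0.2 0.2]
144.0 [ 538.94 -133.2   144.15] [0.  0.5 1.6]
143.4 [ 538.95 -133.2   143.64] [-0.2  1.1  4.4]
142.8 [ 538.99 -133.19  143.18] [-1.1  1.9  7.2]
11.286611632839463 t 27.68 tcp [ 539.  -133.2  143.2] F [-1.3  1.3  5.1] gap 0.268
```

The force trace shows the ramp peaking at 11 N, the snap at z≈154, and the collar touched at z≈144.2. It is now pressed home at 7 N. Next is the pull test.

```bash
python3 - <<'E'
from h import *
b=np.array([-0.09,-0.29,-1.84]); p=np.array([538.9,-133.2,142.5]); robot.move_l(p.tolist(),v=12); robot.hold(.25); print("press",(Fa()-b).round(1))
z=144.5; p[2]=z; robot.move_l(p.tolist(),v=20)
while z<160:
    z+=.6; p[2]=z; robot.move_l(p.tolist(),v=15); d=Fa(4)-b
    print(round(z,1),round(robot.current_eef_pos()[2],2),d.round(1))
    if d[2]<-13.6: break
for i in range(14):
    robot.hold(.06); d=Fa(4)-b; print(d.round(1),end=" ")
    if abs(d[2]+15)>2: z+=np.sign(d[2]+15)*.3; p[2]=z; robot.move_l(p.tolist(),v=10)
s=grab_frame("side"); cv2.imwrite("pics/side3.png",s)
robot.hold(.1); st("pull")
E
```

```text
press [-1.5  1.3  7.9]
145.1 144.85 [-0.1  0.5  0.3]
145.7 145.67 [0.3 0.5 0.3]
146.3 146.33 [-0.4  0.7  0.7]
146.9 146.9 [0.1 0.3 0.3]
147.5 147.52 [0.2 0.1 0.3]
148.1 148.12 [0.2 0.3 0.4]
148.7 148.73 [0.2 0.3 0.2]
149.3 149.31 [-0.1  0.4  0.2]
149.9 149.91 [0.1 0.3 0.3]
150.5 150.53 [-0.   0.4  0.4]
151.1 151.15 [-0.1  0.5  0.6]
151.7 151.73 [0.2 0.3 0.5]
152.3 152.22 [-0.   0.4 -0.7]
152.9 152.68 [ 0.2  0.4 -2.9]
153.5 153.23 [ 0.2  0.3 -4.6]
154.1 153.81 [ 1.1  0.1 -7.5]
154.7 154.37 [  0.9   0.2 -10.1]
155.3 154.93 [  1.2  -0.2 -13.4]
155.9 155.51 [  1.1  -0.5 -16.4]
[  1.   -0.4 -16.6] [  1.2  -0.6 -17. ] [  0.5   0.6 -16.4] [  0.8  -0.1 -17.3] [ -0.4   1.  -15.6] [  0.1   0.5 -15.4] [ -0.4   0.5 -15.2] [ -0.1   0.9 -15.3] [ -0.6   1.  -15.5] [ -0.5   1.2 -15. ] [ -0.1   1.1 -15.2] [ -0.3   1.  -14.9] [ -0.5   1.  -15.2] [ -0.6   1.3 -15.6] pull t 35.79 tcp [ 538.9 -133.2  155.3] F [ -0.8   1.  -17.9] gap 0.268
```

```bash
python3 - <<'E'
import cv2
s=cv2.imread("pics/side3.png"); cv2.imwrite("pics/z6.png",cv2.resize(s[195:265,325:405],None,fx=8,fy=8,interpolation=cv2.INTER_CUBIC))
E
```

```text
(no output)
```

View pics/z6.png

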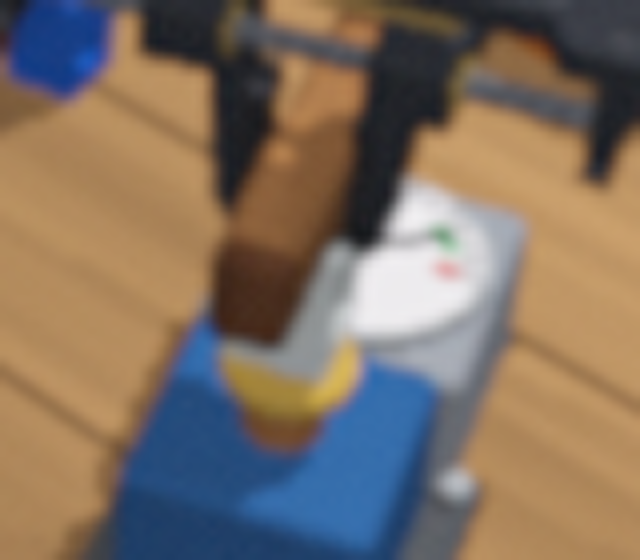

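The needle sits on the green band, at about crop (440,238), and the wrist reads 15 N. I'll hold a little longer, then ease off, seat the grip and release it.

```bash
python3 - <<'E'
from h import *
b=np.array([-0.09,-0.29,-1.84]); p=np.array([538.9,-133.2,155.3])
robot.hold(.9); print("held",(Fa()-b).round(1))
p[2]=147; robot.move_l(p.tolist(),v=12)
z=146.
while z>142:
    z-=.5; p[2]=z; robot.move_l(p.tolist(),v=15); d=Fa(4)-b
    if d[2]>3.5: break
st("seated",d.round(1)); 
e=np.array(robot.current_eef_pos())
robot.move_gripper(0.6); robot.hold(.3); st("open")
p[2]=240; robot.move_l(p.tolist(),v=100); 
robot.reach([400,100,330],down(21.2)); robot.hold(.3); st("away")
for n in("top","side"): cv2.imwrite(f"pics/{n}4.png",grab_frame(n))
t=cv2.imread("pics/top4.png")[165:225,340:395]; s=cv2.imread("pics/side4.png")[200:260,335:390]
cv2.imwrite("pics/z7.png",np.hstack([cv2.resize(x,None,fx=7,fy=7,interpolation=cv2.INTER_CUBIC) for x in (t,s)]))
E
```

```text
held [ -0.5   1.  -15.3]
seated [-0.5  1.3  4. ] t 39.0 tcp [ 539.  -133.2  143.7] F [-0.7  1.1  3.1] gap 0.27
open t 39.9 tcp [ 538.9 -133.2  143.5] F [ 0.2 -0.1  0.6] gap 0.603
away t 42.42 tcp [400.4  99.6 329.7] F [-0.   0.6 -0.2] gap 0.601
```

View pics/z7.png

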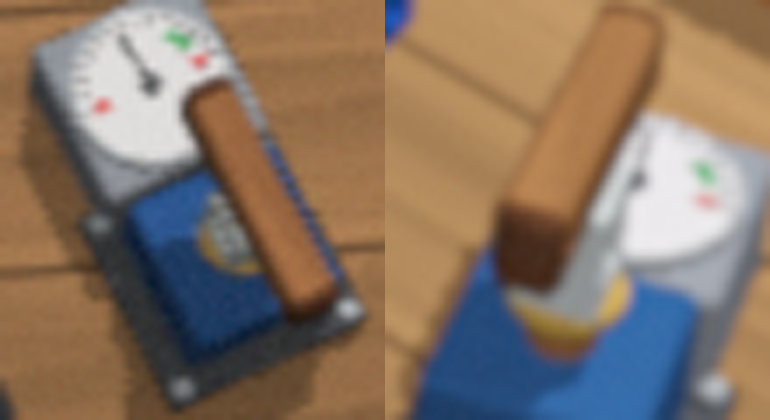

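The released grip stands home and lined up with the dial, and the needle is at zero, around crop (125,40)–(150,85). I'll hand in.

```bash
python3 -c "
from h import *
print(robot.hand_in())"
```

```text
the job is handed in; nothing more can be done
None
```

I pressed the brown grip home on the cane, pull-tested it at about 15 N, released it and handed the job in at about 42.5 s of the 54 s allowed. No verdict is reported.

- **Pressing on:** the push over the buttons peaked at 11 N. The sleeve snapped in and seated on the collar, where I pressed it home with 8 N.
- **Pull test:** it lifted about 8 mm freely, then the buttons held. I kept the pull at 15–17 N for about 2.5 s, with the needle on the green band in the side picture. By the wrist readings I stayed below 24 N throughout, but I never measured the gauge itself.
- **After release:** I seated it again with 4 N and let go. The last pictures from both cameras show the grip standing home on the collar and lined up with the dial, with the needle back at zero and the arm clear of everything.
- **Disagreement:** the two cameras differed by 3–5 mm on the cane's position. A later side-view estimate suggested shifting the grip, and part of that shift was wrong. I corrected it by centring the sleeve on the spigot by lateral force.
- **Not checked:** I did not measure the other things on the bench again afterwards. The arm passed well clear of them and felt no unexpected contact.

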